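# Mesh-check the matching gear on the master gear tester

## Task

Three loose gears of the same size lie beside the mesh tester; one has the same number of teeth as the master gear on the tester's post. Lay that gear flat, hub up, in the V of the open carriage, turned so that one of its teeth faces a gap of the master, and let go, then push the carriage fully home (it has a black post to push by) so that the gear's teeth mesh with the master's, with the gear seated in the V. Leave the other two gears, the white jar and the timer where they are.

Things in the scene. Friction and masses are not known exactly. Their poses are not given: they have to be found in the camera images.
- gear_12: loose steel gear with 12 teeth, outside diameter 91 56 high, 0.3 to 0.6 kg. Bottom to top: round boss diameter 50 from 0 to 12, toothed disc 12 to 26, round hub diameter 26 from 26 to 56, to be gripped from above. Origin: centre of the underside; z up along its axis; a tooth points along its x axis. Teeth 12 deep. Same tooth count as the master: the one to load.
- gear_8: loose steel gear with 8 teeth, outside diameter 91 56 high, 0.3 to 0.6 kg. Bottom to top: round boss diameter 50 from 0 to 12, toothed disc 12 to 26, round hub diameter 26 from 26 to 56, to be gripped from above. Origin: centre of the underside; z up along its axis; a tooth points along its x axis. Broad blunt teeth 4.5 deep; does not match the master.
- gear_18: loose steel gear with 18 teeth, outside diameter 91 56 high, 0.3 to 0.6 kg. Bottom to top: round boss diameter 50 from 0 to 12, toothed disc 12 to 26, round hub diameter 26 from 26 to 56, to be gripped from above. Origin: centre of the underside; z up along its axis; a tooth points along its x axis. Fine teeth 4.5 deep; does not match the master.
- tester: mesh tester fixed to the worktop: grey base plate 300 x 120, its top 16 above the worktop. Origin: centre of its underside; x (long axis) points from the open carriage to the master gear, z up. The carriage slides along tester x.
- master_axis (a point): point on the axis of the master gear, 90 along tester x from the tester's origin, 46 above the worktop. The master turns almost freely on a fixed upright post here: steel, 12 teeth, same tooth form and diameter as gear_12, its toothed disc 36 to 56 above the worktop, nut on top up to 70.
- master (a joint): turn of the master gear (rad), positive anticlockwise from above. At 0 a tooth gap faces tester -x, straight at the carriage; gaps repeat every pi/6. Teeth have about 3 mm of backlash in mesh; a tip set head-on against a tip can jam.
- carriage (a joint): travel of the carriage along tester x (m): 0 fully open, 0.06 fully home at its stop. It slides with about 2 N of friction (and some damping) and stays where it is left.
- nest (a point): point on the flat top of the carriage, 27 above the worktop: the gear's axis when its boss rests against both faces of the V. The V is two bars 8 high at 45 degrees, open toward the master (tester +x), corner 35 behind this point. Set down 5 to 15 ahead (+x) the boss clears the bars and is drawn in by the push. Moves with the carriage; when home, 81 from the master's axis.
- push_post (a point): grip point on the carriage's upright black post: diameter 20 (25 in the top 6), standing 58 above the carriage top; this point is 45 above the carriage top, on the post's axis, 75 behind the nest (tester -x). Grip or push it from above; moves with the carriage.
- white_jar: white plastic jar with screw lid, diameter 70, height 75, standing on the worktop: a bystander. Origin: centre of its underside.
- timer: wind-up timer, 62 x 68 x 46 high, cream with a dark dial: a bystander. Origin: centre of its underside.
Mind the look-alikes: they are no part of the job. What is shaped like the gear_12 but blue is not meant.

How it is judged:
On the way:
1. the 12-tooth gear lies flat on the open carriage in the V, let go (horizontal distance between gear_12 and nest below 0.028 m and value of joint carriage below 0.04 m and angle between gear_12's own z axis and vertical below 0.08 rad and z of gear_12 in the frame of tester between 0.021 and 0.034 m and contact force between the fingers and gear_12 below 0.2 N), for 0.2 s.
At the end, for the whole second after the job is handed in: Carriage within 4 mm of home; 12-tooth gear flat on it, hub up (0.08 rad), at rest, let go, within 6 mm of its seat in the V and its axis within 84.5 mm of the master's (in mesh; tip on tip would be 91). Other two gears, jar and timer upright within 30 mm of their starts (value of joint carriage above 0.056 m and horizontal distance between gear_12 and master_axis below 0.0845 m and horizontal distance between gear_12 and nest below 0.006 m and angle between gear_12's own z axis and vertical below 0.08 rad and z of gear_12 in the frame of tester between 0.021 and 0.034 m and contact force between the fingers and gear_12 below 0.2 N and linear speed of gear_12 below 0.01 m/s and distance of each of gear_8, gear_18, white_jar, timer from where it was at the start of the episode below 0.03 m and angle between each of gear_8, gear_18, white_jar, timer's own z axis and vertical below 0.1 rad); the robot touches nothing.
It fails at once if gear_8 moved by more than 40 mm (distance of gear_8 from where it was at the start of the episode above 0.04 m).
It fails at once if gear_18 moved by more than 40 mm (distance of gear_18 from where it was at the start of the episode above 0.04 m).
It fails at once if white_jar moved by more than 40 mm (distance of white_jar from where it was at the start of the episode above 0.04 m).
It fails at once if timer moved by more than 40 mm (distance of timer from where it was at the start of the episode above 0.04 m).
It also fails if it takes over 45 s, if anything falls off the work surface, if the arm or the gripper's body presses on something with over 40 N, if the wrist force passes 120 N, or if a joint passes its speed limit or range.

## Robot

A 6-joint arm with a two-finger parallel gripper is mounted at the origin on a cart in front of the work surface, level with it; the furniture and walls round the work are solid. World frame = base frame: x ahead of the robot, y to its left, z up, the work surface at z = 0. Lengths are in m, angles in rad, forces in N, time in s.
With the tool pointing down it reaches from about 0.275 to 0.825 m from the base axis. Payload 4.9 kg.
Tool frame: the origin (TCP) lies midway between the tips of the shut fingers; the grasp point (between the pads) lies 19 mm behind it (bot.grip_depth is the distance from the TCP to the grasp point, in m); z points along the fingers, y is the line along which they close (so a half turn about z gives the same grasp; the last joint's range is limited). The gripper opens to 85 mm and grips with 20 to 120 N. Pads are 22 mm wide; open, the fingers measure 114 mm over their backs; the gripper's body (76 mm by 85 mm) begins 54 mm behind the grasp point. The pads swing forward as they close: fully open they stand 13 mm farther back than shut.
Start: joints at [1.073, 0.326, -0.193, 1.052, 0, 1.437], TCP at [0.196, 0.514, 0.231] pointing down, gripper open.
Joint ranges: [-2.65, 2.65], [-0.97, 1.79], [-1.3, 1.35], [-1.93, 2.1], [-1.47, 1.37], [-3.14, 3.14]. Speed limits (rad/s): [2.57, 2.57, 3.14, 3.14, 3.14, 3.14].

## Interface

Orientations are given as a unit quaternion [w, x, y, z].
In Python, from cell import bot gives the robot as it stands. Calls block until the motion is done:
- bot.move_pose(position, orientation): joint-space move of the TCP to a pose.
- bot.move_linear(position, speed=0.15, rotation=None, until_force=None): straight line of the TCP; rotation=None keeps the orientation; speed is the mean speed in m/s. With until_force (N) it stops when the force on the tool has changed by that much, and returns True; else False.
- bot.goto_joints(angles): joint-space move.
- bot.set_gripper(opening, grasp_force=None): opening from 0.0 (shut) to 1.0 (fully open); grasp_force is the grip in N (None keeps the last); returns when the fingers have stopped.
- bot.wait(seconds).
- bot.solve_ik(position, orientation): joint angles nearest the present ones, or None.
- bot.camera(name): name is "scene" or "top" or "wrist"; returns the picture (480x640x3 uint8, red, green, blue); there is no depth.
- bot.calibration(name): a dict with "mtx" (3x3 intrinsics, pixels), "extrinsics" (4x4, takes a point from world to camera coordinates); the wrist camera has in their place "hand_eye" (4x4, takes a point from camera to tool coordinates, whose origin is the TCP and whose axes are the flange's). Camera axes: x right, y down, z forward; pixel columns grow to the right and rows downward; lengths in m; the calibration is good to about 2 mm. A picture is of the moment at which its call begins: read the wrist's pose just before it. calibration takes no time and is no camera call.
A pose or a line that the arm cannot do raises bot.PlanningError and nothing moves.
- bot.close_job(): hands the job in; it is judged then, once.
Trained networks look in the newest picture that a camera, given by its name, has taken for a name from the list of things; names that differ only in an ending like _2 or _b are one class to them, and where a whole thing is asked for, a point or a joint stands for the part that bears it (a point fixed in the world has none). Each returns a list of dicts, best first, with "confidence" (0 to 1); they miss things now and then, are a little off and sometimes report something else, mostly with a low value. They report only what shows in the picture. A call takes as long as a camera call. They do not tell look-alikes from the thing itself.
- bot.search_frame(camera, thing): "bbox" ([left, top, width, height] in pixels, round what is visible of it).
Readings, each from a call of its own:
- bot.read_clock(): time.
- bot.read_joint_positions(): joint angles.
- bot.read_joint_vel(): joint speeds.
- bot.read_joint_efforts(): joint torques, N m.
- bot.read_position(): TCP position.
- bot.read_tool_rot(): TCP orientation.
- bot.read_ft_force(): force on the tool from outside, world axes, zero at the start.
- bot.read_moment(): the same for the moment, N m.
- bot.read_gripper_width(): opening from 0.0 (shut) to 1.0 (fully open).
- bot.read_finger_force(): force on a finger pad.
Only numpy, scipy, OpenCV 4.12 (cv2) and the standard library are available. Lean on these libraries where they do the work, as an engineer would, in place of code of your own. Each camera call takes 0.05 s, during which the arm holds its last target. There are 200 camera calls.

## Working session

There is one attempt and no reset: what is moved stays moved. The work goes in short steps, each a Python script; the robot and the scene stay as the last script left them, time stands still between calls to the robot, and variables do not carry over. Pictures are saved under pics/ and viewed, at most 10 in all, crops included, and the job is handed in when it is done.

```bash
mkdir -p pics; ls; python3 - <<'E'
from cell import bot
import cv2,numpy as np
for c in ["scene","top"]:
    im=bot.camera(c); cv2.imwrite(f"pics/{c}0.png",im[:,:,::-1])
    for t in ["gear_12","gear_8","gear_18","tester","master","carriage","push_post","white_jar","timer"]:
        try: print(c,t,[(d['bbox'],round(d['confidence'],2)) for d in bot.search_frame(c,t)][:4])
        except Exception as e: print(t,e)
    k=bot.calibration(c); print(k['mtx'].tolist() if hasattr(k['mtx'],'tolist') else k['mtx'], np.round(k['extrinsics'],3).tolist())
print(bot.calibration("wrist"),bot.read_clock(),bot.read_tool_rot())
E
```

```text
pics
scene gear_12 [([298.7, 246.2, 31.7, 27.7], 0.82), ([330.5, 295.2, 37.7, 27.7], 0.79), ([412.6, 332.1, 39.1, 27.7], 0.77), ([264.3, 280.2, 35.2, 26.8], 0.64)]
scene gear_8 [([298.7, 246.2, 31.7, 27.7], 0.82), ([330.5, 295.2, 37.7, 27.7], 0.79), ([412.6, 332.1, 39.1, 27.7], 0.77), ([264.3, 280.2, 35.2, 26.8], 0.64)]
scene gear_18 [([298.7, 246.2, 31.7, 27.7], 0.82), ([330.5, 295.2, 37.7, 27.7], 0.79), ([412.6, 332.1, 39.1, 27.7], 0.77), ([264.3, 280.2, 35.2, 26.8], 0.64)]
scene tester [([195.3, 192.0, 85.9, 73.0], 0.75)]
scene master [([236.5, 190.4, 32.1, 21.5], 0.97)]
scene carriage [([201.3, 224.4, 44.2, 30.6], 0.96)]
scene push_post [([200.9, 219.6, 49.0, 34.8], 0.85), ([194.0, 191.8, 83.9, 73.6], 0.69)]
scene white_jar [([371.5, 234.4, 30.1, 35.9], 0.8)]
scene timer [([358.7, 332.6, 28.1, 31.1], 0.56)]
[[595.6764889130745, 0.0, 315.8637618677909], [0.0, 595.6764889130745, 248.5952639857843], [0.0, 0.0, 1.0]] [[0.596, -0.803, -0.008, -0.495], [-0.527, -0.384, -0.758, 0.28], [0.605, 0.456, -0.653, 1.385], [0.0, 0.0, 0.0, 1.0]]
top gear_12 [([443.4, 231.6, 32.9, 36.4], 0.94), (
[... 898 characters left out ...]
[[-0.022, -1.0, 0.003, -0.202], [-0.999, 0.022, -0.045, 0.528], [0.045, -0.004, -0.999, 1.514], [0.0, 0.0, 0.0, 1.0]]
{'mtx': array([[418.02388879,   0.        , 319.29972115],
       [  0.        , 418.02388879, 244.28964031],
       [  0.        ,   0.        ,   1.        ]]), 'hand_eye': array([[-4.85336812e-04, -9.62746744e-01, -2.70404272e-01,
         6.79053082e-02],
       [ 9.99999826e-01, -5.58164933e-04,  1.92433145e-04,
         5.47484151e-04],
       [-3.36194567e-04, -2.70404132e-01,  9.62746848e-01,
        -1.42734875e-01],
       [ 0.00000000e+00,  0.00000000e+00,  0.00000000e+00,
         1.00000000e+00]])} 1.0 [6.73852734e-06 1.80908135e-01 9.83499998e-01 1.10901083e-05]
```

```bash
python3 - <<'E'
import cv2
a=cv2.imread("pics/top0.png")[150:320,170:490]
cv2.imwrite("pics/topc.png",cv2.resize(a,(800,425),interpolation=cv2.INTER_CUBIC))
E
```

```text
(no output)
```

View pics/topc.png

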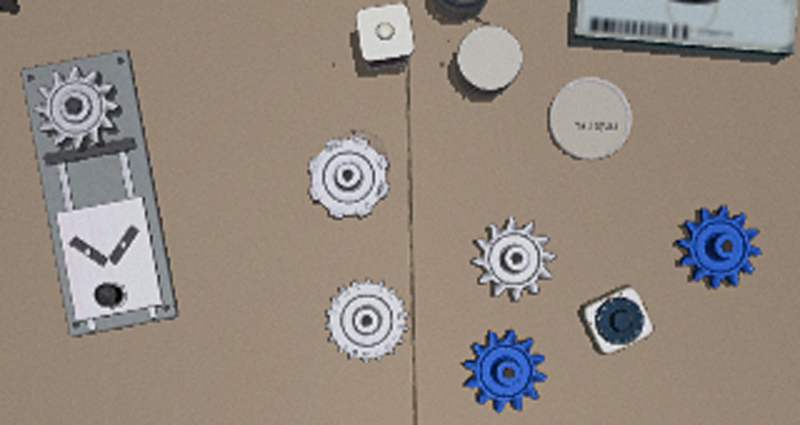

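The crop shows the tester at upper left: master at about (76,105), carriage (108,255), post (108,295). The steel 12-tooth gear is at (514,258). gear_8 is at (348,175), gear_18 at (367,320), and the two blue ones are decoys.

```bash
cat > h.py <<'E'
from cell import bot
import cv2,numpy as np
from scipy.spatial.transform import Rotation as R
def quat(yaw):  # tool down, tool x at yaw
    return [0.0,np.cos(yaw/2),np.sin(yaw/2),0.0]
def wpose():
    q=bot.read_tool_rot(); T=np.eye(4); T[:3,:3]=R.from_quat([q[1],q[2],q[3],q[0]]).as_matrix(); T[:3,3]=bot.read_position()
    return np.linalg.inv(T@bot.calibration("wrist")["hand_eye"])
def H(E,K,z):  # world plane z -> pixel homography
    P=K@E[:3]; return np.c_[P[:,0],P[:,1],P[:,2]*z+P[:,3]]
def p2w(uv,E,K,z):
    r=np.linalg.inv(H(E,K,z))@[uv[0],uv[1],1]; return r[:2]/r[2]
def rect(im,E,K,z,c,half=.1,s=.00033):
    # rectified picture: col = x-offset, row = -(y-offset), centre c
    n=int(2*half/s); A=np.array([[s,0,c[0]-half],[0,-s,c[1]+half],[0,0,1]])
    return cv2.warpPerspective(im,H(E,K,z)@A,(n,n),flags=cv2.INTER_LINEAR|cv2.WARP_INVERSE_MAP)
E
cat > top.py <<'E'
from h import *
k=bot.calibration("top");K,E=np.array(k["mtx"]),np.array(k["extrinsics"])
f=lambda u,v,z:p2w((170+u/2.5,150+v/2.5),E,K,z)
g=f(514,258,.056); m=f(74,106,.07); p=f(108,290,.085)
print("gear",g,"master",m,"post",p,"d",np.hypot(*(m-p)),"yaw",np.arctan2(*(m-p)[::-1]), "g8",f(348,175,.056),"g18",f(367,320,.056))
E
python3 top.py
```

```text
gear [ 0.48668227 -0.35910324] master [0.6573267  0.10400747] post [0.46185504 0.06771276] d 0.1988126682618807 yaw 0.18358683069623755 g8 [ 0.57905263 -0.18427451] g18 [ 0.42422362 -0.20124378]
```

```bash
cat > look1.py <<'E'
from h import *
K=np.array(bot.calibration("wrist")["mtx"]); t=.184
m=np.array([.657,.104]); c=m-.1*np.array([np.cos(t),np.sin(t)])
bot.move_pose([c[0]+.03,c[1],.27],quat(t+np.pi))
E=wpose(); im=bot.camera("wrist"); np.savez("l1",E=E,im=im)
for th in ["master","push_post","carriage","tester"]: print(th,[(np.round(d['bbox']),d['confidence']) for d in bot.search_frame("wrist",th)][:2])
a=rect(im,E,K,.056,c,half=.15,s=.0005); cv2.imwrite("pics/l1.png",a[:,:,::-1]); print(c,bot.read_clock())
g=np.array([.4867,-.3591])
bot.move_pose([g[0],g[1],.18],quat(t+np.pi))
E=wpose(); im=bot.camera("wrist"); np.savez("l2",E=E,im=im)
print([(np.round(d['bbox']),d['confidence']) for d in bot.search_frame("wrist","gear_12")][:3])
cv2.imwrite("pics/l2.png",rect(im,E,K,.026,g,half=.1)[:,:,::-1]); print(bot.read_clock(),bot.read_joint_positions())
E
python3 look1.py; python3 -c "
import cv2,numpy as np
a=cv2.imread('pics/l1.png');b=cv2.imread('pics/l2.png');print(a.shape,b.shape)
"
```

```text
master [(array([281., 234.,  97.,  97.]), 0.8)]
push_post [(array([276.,  16., 110., 154.]), 0.81)]
carriage [(array([273.,  20., 115., 147.]), 0.87), (array([ 7.,  0., 30.,  8.]), 0.47)]
tester [(array([265.,   5., 136., 327.]), 0.85)]
[0.55868803 0.08570365] 3.3417
[(array([297.,   1., 140., 119.]), 0.97), (array([488., 316.,  80.,  63.]), 0.8), (array([253., 156., 122., 126.]), 0.68)]
5.1417 [-7.55654362e-01  4.62629399e-01 -1.20102606e-01  9.87560519e-01
  2.03164507e-04 -9.41520008e-01]
(600, 600, 3) (606, 606, 3)
```

View pics/l1.png

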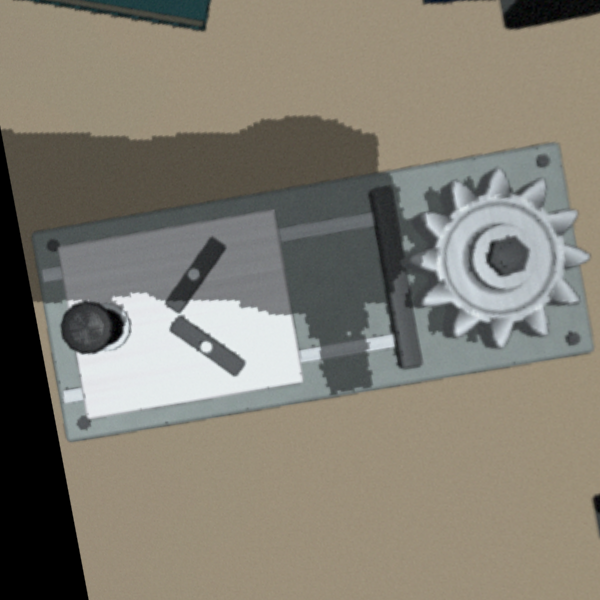

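View pics/l2.png

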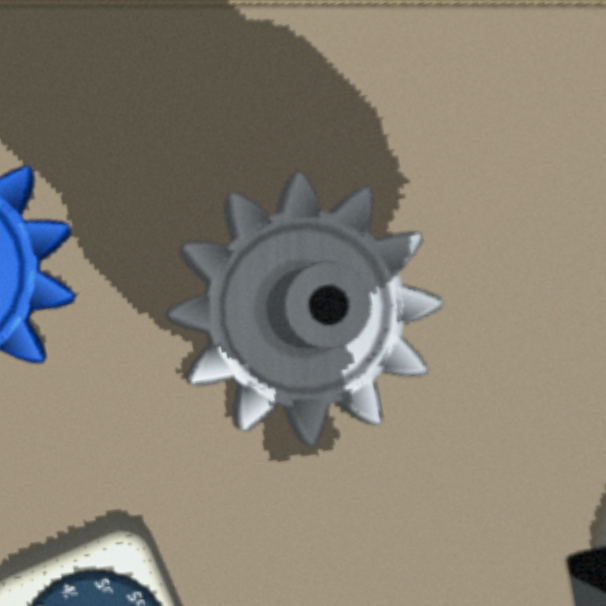

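The first picture shows the tester at about 0.17 rad, with the master centred near (500,257) and one of its tooth tips at (415,258). The second confirms a 12-tooth steel gear, with its tips centred near (305,310).

```bash
cat > calc.py <<'E'
from h import *
from scipy.optimize import least_squares
K=np.array(bot.calibration("wrist")["mtx"])
def fit(t):
    t=np.array(t,float); r=least_squares(lambda p:np.hypot(*(t-p[:2]).T)-p[2],[*t.mean(0),85]).x
    a=np.arctan2(-(t-r[:2])[:,1],(t-r[:2])[:,0]); return r,np.angle(np.exp(12j*a).mean())/12,np.abs(np.exp(12j*a).mean())
def cvt(px,c,half,s,E,z0,z1): # rect pixel at plane z0 -> world at z1
    w=np.array([c[0]-half+s*px[0],c[1]+half-s*px[1],1]); h=H(E,K,z0)@w; return p2w(h[:2]/h[2],E,K,z1)
E1,E2=np.load("l1.npz")["E"],np.load("l2.npz")["E"]
c=np.array([.55868803,.08570365]); g=np.array([.4867,-.3591])
r,pm,q=fit([(415,258),(428,220),(460,183),(500,170),(540,183),(572,215),(588,257),(577,297),(540,337),(500,345),(460,335),(430,300)])
M=cvt(r[:2],c,.15,.0005,E1,.056,.056); print("master",M,r,"tooth deg",np.degrees(pm),q)
cor=[cvt(p,c,.15,.0005,E1,.056,.016) for p in [(35,233),(556,143),(592,350),(68,440)]]
L=(cor[1]+cor[2]-cor[0]-cor[3])/2; t=np.arctan2(L[1],L[0]); O=np.mean(cor,0); u=np.array([np.cos(t),np.sin(t)])
print("L",np.hypot(*L),"W",np.hypot(*(cor[0]-cor[3])),"t",t,"O",O,"master from base",O+.09*u)
post=cvt((88,327),c,.15,.0005,E1,.056,.085); print("post",post,"rel tester",(post-O)@u,"expect",.09-.216)
print("nut",cvt((508,256),c,.15,.0005,E1,.056,.07))
r,pg,q=fit([(440,303),(420,236),(370,190),(298,172),(230,195),(183,245),(169,313),(192,380),(240,430),(312,443),(378,420),(425,372)])
G=cvt(r[:2],g,.1,.00033,E2,.026,.026); print("gear",G,r,"tooth deg",np.degrees(pg),q,"hub top",cvt((328,304),g,.1,.00033,E2,.026,.056))
E
python3 calc.py
```

```text
master [0.6595389  0.10628915] [501.70174751 258.82900599  85.55700666] tooth deg 0.6384430786313418 0.9176460518469882
L 0.29482548173130346 W 0.11656009917222213 t 0.17057498074439953 O [0.56990509 0.09172859] master from base [0.65859895 0.107006  ]
post [0.45831385 0.07235993] rel tester -0.11325956416642365 expect -0.126
nut [0.6571616  0.10638575]
gear [ 0.48715914 -0.36068614] [304.42164732 307.83678619 135.65028741] tooth deg 2.4253341219690956 0.9898725737128391 hub top [ 0.4874483  -0.36055191]
```

```bash
cat >> calc.py <<'E'
print('---')
k=cvt((178,315.7),c,.15,.0005,E1,.056,.035); N1=k+.0354*u; N2=post+.075*u; v=np.array([-u[1],u[0]])
for n in (N1,N2,M): print(n,"rel",(n-O)@u,(n-O)@v)
for p in [(60,247),(275,210),(302,381),(88,418)]:
    w=cvt(p,c,.15,.0005,E1,.056,.027);print("plate",(w-O)@u,(w-O)@v)
w=cvt((110,327),c,.15,.0005,E1,.056,.027);print("postbase",(w-O)@u,(w-O)@v)
E
python3 calc.py | sed -n '/---/,$p'
```

```text
---
[0.53114974 0.08408224] rel -0.039490875454524524 -0.0009567044811876089
[0.5322254 0.0850911] rel -0.03825956416642368 -0.00014507196873916385
[0.6595389  0.10628915] rel 0.09080462452612056 -0.0008660099414587635
plate -0.13197750960537308 0.046650943254205865
plate -0.014028816811810842 0.046633098119454285
plate -0.01533661025861083 -0.04695443643313115
plate -0.13275249831458796 -0.04702836627710221
postbase -0.11267927102393786 -0.0005621846887507986
```

```bash
cat > pick.py <<'E'
from h import *
t=.1706; u=np.array([np.cos(t),np.sin(t)]); G=np.array([.4873,-.3606]); yp=t+np.pi; d=np.radians(1.5)
bot.move_linear([*G,.09],speed=.2,rotation=quat(yp))
print(bot.move_linear([*G,.030],speed=.08,until_force=8), bot.read_position())
bot.set_gripper(0.0,50); print("width",bot.read_gripper_width()*85,bot.read_finger_force())
bot.move_linear([*G,.18],speed=.15)
N=np.array([.5307,.0845])+.008*u
bot.move_pose([*N,.16],quat(yp+d))
print("w",bot.read_gripper_width()*85,bot.read_clock())
print(bot.move_linear([*N,.085],speed=.12))
print(bot.move_linear([*N,.054],speed=.03,until_force=4),bot.read_position(),bot.read_ft_force())
bot.set_gripper(0.55); bot.wait(.2)
bot.move_linear([*N,.12],speed=.15)
c=np.array([.5587,.0857])
bot.move_pose([c[0]+.03,c[1],.27],quat(t+np.pi)); bot.wait(.2)
E=wpose(); im=bot.camera("wrist"); np.savez("l3",E=E,im=im)
K=np.array(bot.calibration("wrist")["mtx"])
cv2.imwrite("pics/l3.png",rect(im,E,K,.053,c,half=.15,s=.0005)[:,:,::-1]); print(bot.read_clock())
E
python3 pick.py
```

```text
False [ 0.48759996 -0.36088554  0.03033943]
width 24.378064528550997 49.04405415058136
w 24.276342386242383 10.025
False
True [0.53853997 0.08583248 0.05732182] [-0.47340651  0.0150617   4.57645743]
13.7
```

View pics/l3.png

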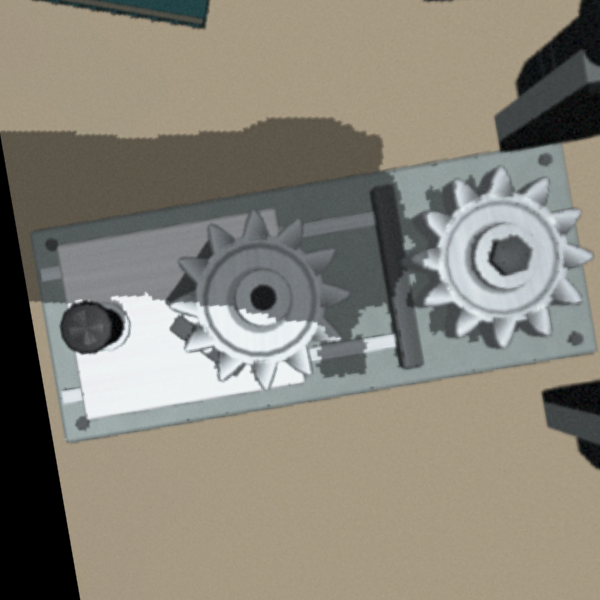

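The gear lies flat in the V, with its tooth at (348,293) facing the master's gap between tips (415,258) and (430,300). Next I grip the post and push.

```bash
cat > push.py <<'E'
from h import *
t=.1706; u=np.array([np.cos(t),np.sin(t)]); P=np.array([.4570,.0720])
bot.set_gripper(1.0)
bot.move_pose([*P,.13],quat(t+np.pi))
print(bot.move_linear([*P,.053],speed=.08,until_force=6),bot.read_position())
bot.set_gripper(0.0,30); print("w",bot.read_gripper_width()*85)
p0=np.array(bot.read_position()); T=p0[:2]+.062*u
print(bot.move_linear([*T,p0[2]],speed=.03,until_force=15))
p=np.array(bot.read_position()); print("travel",(p-p0)[:2]@u,"final nest est rel master",bot.read_ft_force())
bot.set_gripper(.8); bot.wait(.2)
bot.move_linear([*p[:2],.14],speed=.15)
c=np.array([.5587,.0857])
bot.move_pose([c[0]+.03,c[1],.27],quat(t+np.pi)); bot.wait(.2)
E=wpose(); im=bot.camera("wrist")
K=np.array(bot.calibration("wrist")["mtx"])
cv2.imwrite("pics/l4.png",rect(im,E,K,.053,c,half=.15,s=.0005)[:,:,::-1]); print(bot.read_clock())
E
python3 push.py
```

```text
False [0.45745668 0.07201911 0.05338592]
w 23.200620829875035
True
travel 0.04776092971864915 final nest est rel master [-2.01972496  0.46036704  6.96495634]
20.525
```

View pics/l4.png

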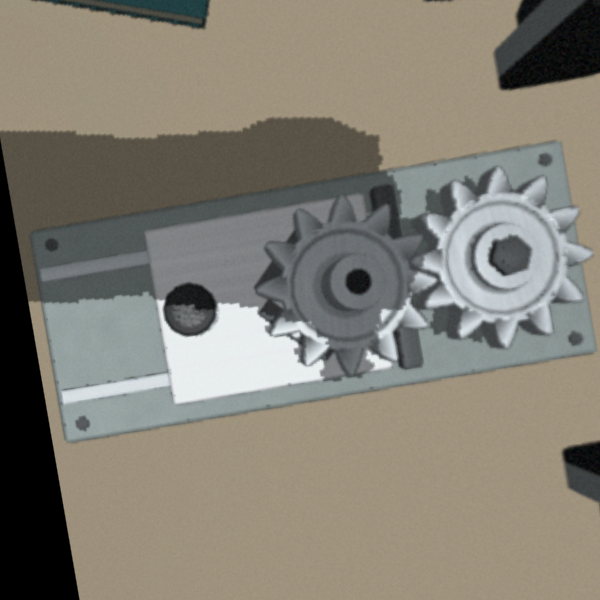

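```bash
cat > fin.py <<'E'
from h import *
exec(open("calc.py").read().split("E1,E2")[0])
E=wpose(); c=np.array([.5587,.0857]); u=np.array([np.cos(.1706),np.sin(.1706)])
f=lambda p,z:cvt(p,c,.15,.0005,E,.053,z)
g,h,m,n,p=f((347,284),.053),f((358,281),.083),f((501.5,258.5),.056),f((511,255),.07),f((190,310),.085)
for k,a,b in (("disc-master .081",g,m),("hub-nut .081",h,n),("post-master .156",p,m),("post-nut",p,n),("post-hub .075",p,h),("post-disc",p,g)): print(k,(b-a)@u,np.hypot(*(b-a)))
E
python3 fin.py
```

```text
disc-master .081 0.07710598878625215 0.07710846972694929
hub-nut .081 0.07642600248147582 0.07642618763577631
post-master .156 0.1552414021238351 0.1552417102613737
post-nut 0.15444317319200696 0.15444336900248176
post-hub .075 0.07801717071053112 0.07801720940620722
post-disc 0.07813541333758296 0.07813602526618957
```

The teeth mesh, but the gear looks 2 to 5 mm ahead of its seat and the carriage may be just short of home. I'll regrip the post and push firmer.

```bash
cat > push2.py <<'E'
from h import *
t=.1706; u=np.array([np.cos(t),np.sin(t)]); P=np.array([.4573,.0720])+.0475*u
bot.set_gripper(1.0)
bot.move_pose([*P,.13],quat(t+np.pi))
bot.move_linear([*P,.053],speed=.08,until_force=6)
bot.set_gripper(0.0,60)
p0=np.array(bot.read_position())
f0=np.array(bot.read_ft_force())
for i in range(1,7):
    T=p0[:2]+.003*i*u
    r=bot.move_linear([*T,p0[2]],speed=.015); f=(np.array(bot.read_ft_force())-f0)[:2]@u
    p=np.array(bot.read_position()); print(round((p-p0)[:2]@u*1e3,2),round(f,1))
    if abs(f)>30: break
bot.move_linear([*(p[:2]),p0[2]],speed=.02)
bot.set_gripper(.8); bot.wait(.2)
bot.move_linear([*p[:2],.14],speed=.15)
c=np.array([.5587,.0857])+.05*u
bot.move_pose([*c,.19],quat(t+np.pi)); bot.wait(.2)
E=wpose(); im=bot.camera("wrist"); np.savez("l5",E=E,im=im)
cv2.imwrite("pics/l5.png",im[:,:,::-1]); print(c,bot.read_clock())
E
python3 push2.py
```

```text
-0.05 -7.7
-0.13 -14.9
-0.19 -22.8
-0.27 -30.0
[0.60797415 0.09418868] 27.6667
```

View pics/l5.png

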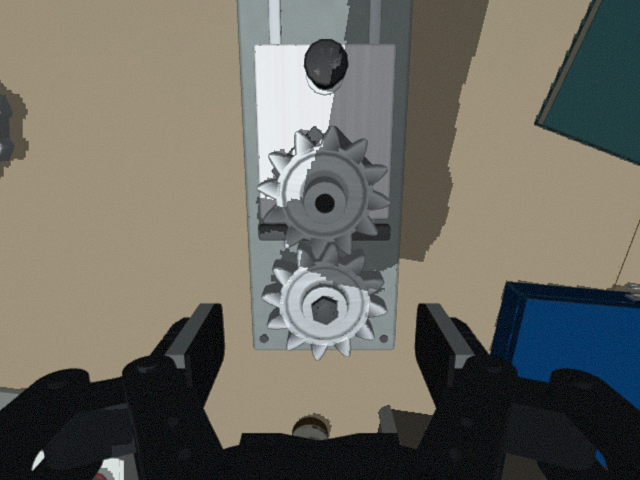

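```bash
python3 - <<'E'
from h import *
K=np.array(bot.calibration("wrist")["mtx"]); E=np.load("l5.npz")["E"]; t=.1706
u=np.array([np.cos(t),np.sin(t)]); v=np.array([-u[1],u[0]])
h,n,p=p2w((325,203),E,K,.083),p2w((325,309),E,K,.07),p2w((326,63),E,K,.085)
for a,b in ((h,n),(p,h),(p,n)): print((b-a)@u,(b-a)@v)
E
```

```text
0.07498073584187401 0.0004127473914254058
0.07766854502992299 -0.00027915422132506883
0.152649280871797 0.00013359317010033867
```

The carriage is firmly at its stop, but the gear may sit about 4 mm ahead of its seat, which is too close to the 6 mm limit. I'll nudge it back by the hub.

```bash
cat > nudge.py <<'E'
from h import *
t=.1706; u=np.array([np.cos(t),np.sin(t)]); P=np.array([.6588,.1068])-.078*u
bot.move_pose([*P,.13],quat(t+np.pi))
print(bot.move_linear([*P,.060],speed=.08,until_force=5))
bot.set_gripper(0.0,20); print("w",bot.read_gripper_width()*85)
p0=np.array(bot.read_position()); f0=np.array(bot.read_ft_force())
for i in range(1,6):
    bot.move_linear([*(p0[:2]-.001*i*u),p0[2]],speed=.02)
    p=np.array(bot.read_position()); f=(np.array(bot.read_ft_force())-f0)[:2]@u
    print(round((p-p0)[:2]@u*1e3,2),round(f,2))
    if f>3.5: break
bot.set_gripper(.6); bot.wait(.1)
bot.move_linear([*p[:2],.14],speed=.15)
c=np.array([.60797,.09419])
bot.move_pose([*c,.19],quat(t+np.pi)); bot.wait(.2)
E=wpose(); im=bot.camera("wrist"); np.savez("l6",E=E,im=im)
cv2.imwrite("pics/l6.png",im[0:400,200:460,::-1]); print(bot.read_clock())
E
python3 nudge.py
```

```text
False
w 25.616605146732677
-0.94 -0.33
-1.73 2.18
-2.88 1.85
-4.02 2.43
-5.1 1.93
32.5083
```

View pics/l6.png

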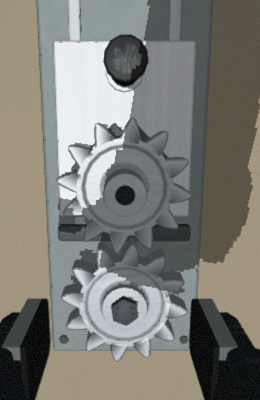

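```bash
cat > push3.py <<'E'
from h import *
t=.1706; u=np.array([np.cos(t),np.sin(t)]); P=np.array([.4573,.0720])+.045*u
bot.set_gripper(.8)
bot.move_pose([*P,.12],quat(t+np.pi))
bot.move_linear([*P,.055],speed=.12)
bot.set_gripper(0.0,40)
p0=np.array(bot.read_position())
r=bot.move_linear([*(p0[:2]+.010*u),p0[2]],speed=.02,until_force=14)
p=np.array(bot.read_position()); print(r,"travel",(p-p0)[:2]@u,"from start",(p[:2]-[.45746,.07202])@u)
bot.set_gripper(.7)
bot.move_linear([*p[:2],.14],speed=.2)
bot.move_pose([.60797,.09419,.19],quat(t+np.pi)); bot.wait(.2)
im=bot.camera("wrist"); cv2.imwrite("pics/l7.png",im[0:400,200:460,::-1]); print(bot.read_clock())
E
python3 push3.py
```

```text
True travel 0.0018560138271117566 from start 0.04720693954144114
36.7417
```

View pics/l7.png

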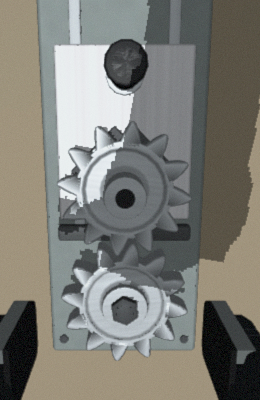

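The plate edge is back at its home row (44). The hub is about 5 px (3.5 mm) nearer the V than before, and the teeth are in mesh.

```bash
python3 -c "
from cell import bot
print(bot.close_job())"
```

```text
the job is handed in; nothing more can be done
None
```

I handed the job in at about 37 s: the last wrist picture shows the steel 12-tooth gear let go, seated in the V and meshed with the master, with the carriage home at its stop; no verdict came back, and I took no closing picture of the other gears, jar or timer.

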